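# Clamp a pine blank in the drill jig

### The arm

A 6-joint arm with a two-finger parallel gripper is mounted at the origin on a cart in front of the work surface, level with it; the furniture and walls round the work are solid. World frame = base frame: x ahead of the robot, y to its left, z up, the work surface at z = 0. Lengths are in m, angles in degrees, forces in N, time in s.
With the tool pointing down it reaches from about 0.375 to 0.9 m from the base axis. Payload 3.1 kg.
Tool frame: the origin (TCP) lies on the centre line of the jaws, within the pads' length; the fingertips stand finger_overhang ahead of it and the grasp point (between the pads) lies 5 mm behind it (finger_overhang is the distance from the TCP to the fingertips, in m); z points along the fingers, y is the line along which they close (so a half turn about z gives the same grasp; the last joint's range is limited). The gripper opens to 87 mm and grips with 3 to 60 N. Pads are 19 mm wide; open, the fingers measure 117 mm over their backs; the gripper's body (75 mm by 190 mm) begins 51 mm behind the grasp point.
Start: joints at [-73.997, 30.224, 82.088, -0, 67.689, -10.227], TCP at [0.276, -0.561, 0.237] pointing down, gripper open.
Joint ranges: [-176.69, 176.69], [-43.24, 126.21], [12.49, 139.97], [-82, 262], [0, 151.66], [-163.58, 163.58]. Speed limits (degrees/s): [159.86, 159.86, 180, 180, 180, 180].

### API

Orientations are given as a 3x3 rotation matrix whose columns are the frame's x, y, z axes.
In Python, from rig import read_state, capture, calibration, hand_in, finger_overhang gives the robot as it stands.
- The arm moves only by the tool send_rows, never from a script. Its argument "plan" is a list of rows, each a list of 5 numbers: the closure in counts, from 0 (fully open) to 255 (shut), then the shift along the tool's x, y, z in m, then the turn about the tool's z in rad. A call has 1 to 20 rows; each row shifts and turns the commanded pose from where the row before left it, along the tool's axes as they then stand; what a row does not reach is not made up. A row lasts 1/12 s, in which the tool goes at most 41.7 mm and 7.16 degrees, less where a joint would pass 70% of its speed; a pose out of reach is approached as far as the arm can. A call is refused whole if a number of a shift passes 0.0417 or a number of a turn 0.125, either way. A call with a gripper value outside its range is refused whole. The fingers move at their own pace and stop on an object; the grip force is fixed at half the most. Time passes only in rows, so rows that do not move let the fingers close. It gives the time, the measured TCP pose, the force, the opening and the grip force at its end, in the units of the state.
- read_state(): the state, without advancing time (a new reading comes with each control period).
- capture(name): name is "side" or "top" or "wrist"; returns (picture, depth): 384x512x3 uint8, blue, green, red; 384x512 float32, m along the optical axis (not along the pixel's ray), 0 where there is no reading.
- calibration(name): a dict with "fx", "fy", "cx", "cy" (pixels), "xyz" and "rotation" of the camera in the world. Camera axes: x right, y down, z forward; pixel columns grow to the right and rows downward; lengths in m; the calibration is good to about 2 mm. The wrist camera is an equidistant fisheye: a pixel r from the principal point sees the ray r / f radians off the axis. A picture is of the moment at which its call begins: read the wrist's pose just before it. calibration takes no time and is no camera call; for the wrist camera it gives the pose at the moment of the call.
- hand_in(): hands the job in; it is judged then, once.
The state is a dict: "time_s": time; "joint_positions": joint angles; "qvel": joint speeds; "tau": joint torques, N m; "position": TCP position; "tcp_rot": TCP orientation; "force": force on the tool from outside, world axes, zero at the start; "moment": the same for the moment, N m; "opening": opening from 0.0 (shut) to 1.0 (fully open); "grasp_force": force on a finger pad.
Only numpy, scipy, OpenCV 4.12 (cv2) and the standard library are available. Lean on these libraries where they do the work, as an engineer would, in place of code of your own. Each camera call takes 0.05 s, during which the arm holds its last target. There are 200 camera calls.

### The job

Get the pine blank ready for drilling, working only with the fingertips or the outsides of the fingers: push it along the jig's channel, under the drill bush, until it is fully home against the end stop; then swing the steel clamp strap over it until the strap meets its stop pin; then push the red cam lever all the way down so that the rubber foot clamps the blank. Nothing is to be gripped or lifted, and the other things on the bench stay where they are.

Things in the scene. Friction and masses are not known exactly. Their poses are not given: they have to be found in the camera images.
- jig: Drill jig, a grey laminate board 205 x 270 mm, immovable on the bench. Its frame (jig x, y, z below, mm): origin at bench level straight below where the clamp foot comes down, z up, y along the channel to the end stop, x across it, away from the robot. The board covers x -65..140, y -135..135; its top, the channel floor, is at z 24. The strap's stop pin, 10 mm thick, stands at x 62, y -18, to z 75.
- channel (a point): middle of the channel floor: jig x 0, y -15, z 24 mm; axes as the jig's. The channel runs along y, 48 mm wide, between an aluminium rear fence (x 24..44, top at z 38) and a low front guide (x -38..-24, top at z 30), both from y -115 to 85. It is open at the -y end, where the blank can be pushed.
- end_stop (a point): centre of the stop face that the blank's +y end must meet: jig x 0, y 85, z 33.5 mm; axes as the jig's. The grey stop block covers x -22..22, y 85..115, up to z 54; a steel plate (x -14..14, z 46.5..54.5) with the drill bush (top at z 58) reaches from it back over the channel to y 66.
- pine_blank: loose pine blank 45 x 115 x 19 mm (x, y, z), about 0.05 kg, lying in the channel with its length along it, 20 to 45 mm short of the end stop. Origin at the centre of its underside, y along its length. Its top is at jig z 43 mm; home, its origin is at jig y 27.5 mm. It slides with well under 1 N.
- strap (a joint): swing angle a (rad) of the flat dark steel clamp strap about its upright post; it points along (-cos a, sin a) in jig x, y. 0 = over the work, against its stop pin; 1.57 = pointing to jig +y. It starts parked at 1.35 to 1.85 (limit 2.0), turns with a steady friction of about 0.08 N m and stays where it is left.
- strap_pivot (a point): point on the strap's pivot axis at mid thickness: jig x 95, y 0, z 70 mm (a nut above it reaches z 86; the round post below is 26 mm thick). The strap is 26 mm wide, 8 mm thick (z 66..74) and reaches 117 mm from here.
- strap_mid (a point): point on the strap's centre line 45 mm from the pivot, at mid thickness; turns with the strap, its x axis pointing back to the pivot, z up. From 20 to 80 mm from the pivot both edges of the strap are free, with nothing hanging below it; further out are the foot and its stem below (84 to 106 mm) and the lever's fork above, to z 99.
- cam_lever (a joint): angle of the cam lever on the strap's outer end, rad: 0 = up, pointing outward from the pivot and 40 degrees up (it starts at 0 to 0.12); 0.70 = fully down, level, pointing outward, against its limit. Stays where left (friction 0.18 N m; the foot's spring adds up to 0.11). Down lowers the foot 8 mm: turned down too early, the foot would meet the blank's side.
- lever_pin (a point): centre of the lever's pin, on the strap's centre line 95 mm from the pivot, z 88 mm; the pin lies level across the strap
- lever_tip (a point): outer end of the cam lever, 75 mm from its pin; round bar 10 mm thick, with a red sleeve 14 mm thick over the outer 48 mm. Up, the tip is at z 136 mm and 57 mm outward of the pin; down, at z 88 and 75 mm outward. A push near the tip should follow its arc, down and outward: rubber pads grip the sleeve and a steep straight push can jam.
- clamp_foot: rubber foot under the strap's outer end, 22 mm across, 95 mm from the pivot; origin at the centre of its underside (z 48 mm with the lever up). It sits on a spring and presses the blank with about 9 N when the lever is down.
- tape_measure: green tape measure 32 x 79 x 67 mm standing right of the jig; bystander, loose, origin under its centre
- pale_offcut: pale wood offcut 38 x 75 x 22 mm right of the jig; bystander, loose, origin under its centre
- bit_box: dark blue drill bit case 55 x 100 x 27 mm left of the jig; bystander, loose, origin under its centre
- big_nut: large steel hex nut 26 x 30 x 13 mm left of the jig; bystander, loose, origin under its centre
Things that resemble listed ones, but are neither listed nor needed, are in the scene too. There is more than one size of the pine_blank; the one meant has the size given above.

How it is judged (in metres and radians):
On the way, in this order (a step that is already met when the one before it is completed fails the run):
1. the pine blank is home against the end stop (y of pine_blank in the frame of jig above 0.025 m and z of pine_blank in the frame of jig below 0.0265 m and angle between the y axis of pine_blank and the y axis of jig, either way round below 0.06 rad), for 0.2 s.
2. the strap is over the blank against its stop pin, the cam lever still up (value of joint strap below 0.08 rad and value of joint cam_lever below 0.3 rad), for 0.2 s.
3. the cam lever is down and the foot presses the blank (value of joint cam_lever above 0.64 rad and contact force between clamp_foot and pine_blank above 5 N), for 0.2 s.
At the end, for the whole second after the job is handed in: The blank lies flat in the channel within 2.5 mm of the end stop and at rest, the strap is within 0.08 rad of its stop pin, the cam lever is within 0.06 rad of fully down, and the foot presses the blank with more than 5 N (all of step 1 and all of step 3 and value of joint strap below 0.08 rad and linear speed of pine_blank below 0.01 m/s); the robot touches nothing.
It fails at once if the blank is lifted out of the channel (more than 8 mm) or tipped (z of pine_blank in the frame of jig above 0.032 m or angle between pine_blank's own z axis and vertical above 0.2 rad).
It fails at once if the blank is taken between the fingers (x of the grasp point in the frame of pine_blank between -0.02 and 0.02 m and y of the grasp point in the frame of pine_blank between -0.055 and 0.055 m and z of the grasp point in the frame of pine_blank between -0.002 and 0.018 m).
It fails at once if the strap is taken between the fingers (x of the grasp point in the frame of strap_mid between -0.06 and 0.045 m and y of the grasp point in the frame of strap_mid between -0.012 and 0.012 m and z of the grasp point in the frame of strap_mid between -0.012 and 0.012 m).
It fails at once if the lever is taken between the fingers (distance between the grasp point and lever_tip below 0.01 m).
It fails at once if a bystander is moved more than 30 mm (distance of any of tape_measure, pale_offcut, bit_box, big_nut from where it was at the start of the episode above 0.03 m).
It also fails if it takes over 58 s, if anything falls off the work surface, if the arm or the gripper's body presses on something with over 40 N, if the wrist force passes 120 N, or if a joint passes its speed limit or range.

## Working session

There is one attempt and no reset: what is moved stays moved. The work goes in short steps, Python scripts to look and compute and a tool call to move; the robot and the scene stay as the last step left them, time stands still between calls to the robot, and variables do not carry over. Pictures are saved under pics/ and viewed, at most 10 in all, crops included, and the job is handed in when it is done.

Besides the shell and the picture viewer there is one more tool, called after "Emit:" as name([rows], argument=value, ...), one row to a line, values as JSON. send_rows: Moves the arm, as the interface text tells. Its arguments: {"type":"object","properties":{"plan":{"type":"array","items":{"type":"array","items":{"type":"number"}}}},"required":["plan"]}

```bash
mkdir -p pics; ls; python3 - <<'E'
from rig import *
import cv2,numpy as np
print(finger_overhang); s=read_state(); print(s)
for n in("top","side"):
    p,d=capture(n); cv2.imwrite(f"pics/{n}0.png",p); np.save(f"{n}0.npy",d); c=calibration(n); print(n,c)
E
```

```text
pics
0.014
{'time_s': 0.0, 'joint_positions': array([-7.39979200e+01,  3.02780928e+01,  8.21548960e+01,  6.13380557e-05,
        6.76885288e+01, -1.02291751e+01]), 'qvel': array([-0.01438318, -0.0017162 ,  0.03836634, -0.03736158, -0.02916143,
       -0.03699143]), 'tau': array([-1.44059363e-04, -4.40043354e+01, -1.76594746e+01,  6.33219467e-02,
        5.83412696e-02, -1.84262744e-04]), 'position': array([ 0.27606336, -0.55996236,  0.23558923]), 'tcp_rot': array([[ 8.97017684e-01,  4.41994269e-01, -5.83715974e-04],
       [ 4.41994494e-01, -8.97015446e-01,  2.03897333e-03],
       [ 3.77612283e-04, -2.08699438e-03, -9.99997751e-01]]), 'force': array([-0.43842073, -0.00246473,  0.82843032]), 'moment': array([-0.02918241,  0.02288751,  0.04210641]), 'grasp_force': 0.0, 'opening': 0.9969162995880481}
top {'fx': 383.62206287451596, 'fy': 383.62206287451596, 'cx': 255.61030667913053, 'cy': 187.65448832666763, 'xyz': array([0.4070407 , 0.03603909, 1.02191594]), 'rotation': array([[ 0.01120412, -0.99016481,  0.13945647],
       [-0.99978446, -0.0135307 , -0.01574628],
       [ 0.01747836, -0.13924999, -0.990103  ]])}
side {'fx': 478.1160995298129, 'fy': 478.1160995298129, 'cx': 256.2264430663128, 'cy': 193.76832175277426, 'xyz': array([0.20410672, 0.50671307, 1.04930847]), 'rotation': array([[-0.79607666, -0.50905588,  0.32729812],
       [-0.60517573,  0.66518759, -0.43736461],
       [ 0.00492838, -0.54624864, -0.83760858]])}
```

View pics/top0.png

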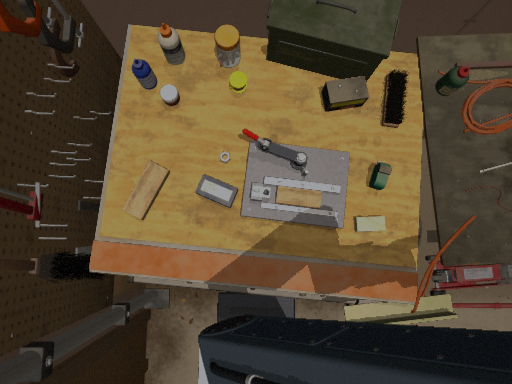

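View pics/side0.png

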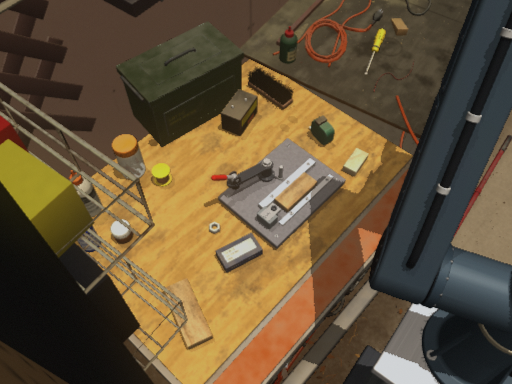

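The jig is at about (243–350, 142–227) in the top view, with the strap parked toward image left (pivot ~(300,158), red lever tip ~(248,132)). There are two candidates for the blank: the small one in the channel at ~(298,198), and a larger plank at (147,190) outside the jig. The one in the channel fits the description. I'll confirm it in a crop.

```bash
python3 - <<'E'
import cv2
p=cv2.imread("pics/top0.png")[120:235,225:365]
cv2.imwrite("pics/topc.png",cv2.resize(p,None,fx=5,fy=5,interpolation=cv2.INTER_CUBIC))
p=cv2.imread("pics/side0.png")[130:250,205:350]
cv2.imwrite("pics/sidec.png",cv2.resize(p,None,fx=5,fy=5,interpolation=cv2.INTER_CUBIC))
E
```

```text
(no output)
```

View pics/topc.png

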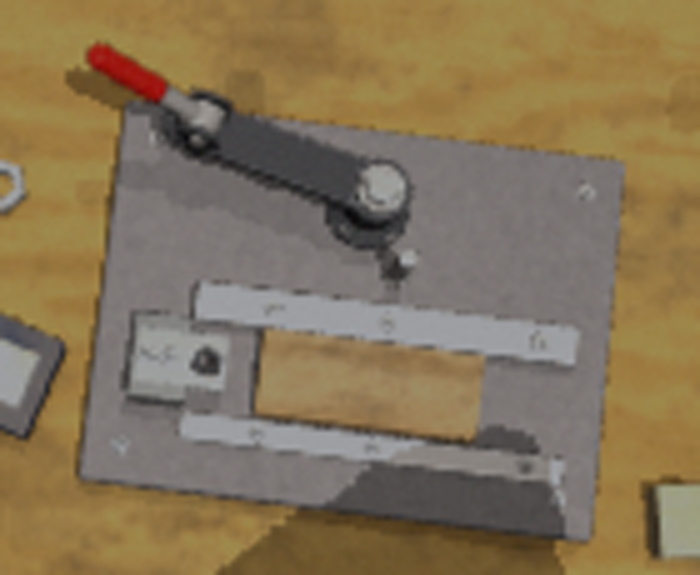

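View pics/sidec.png

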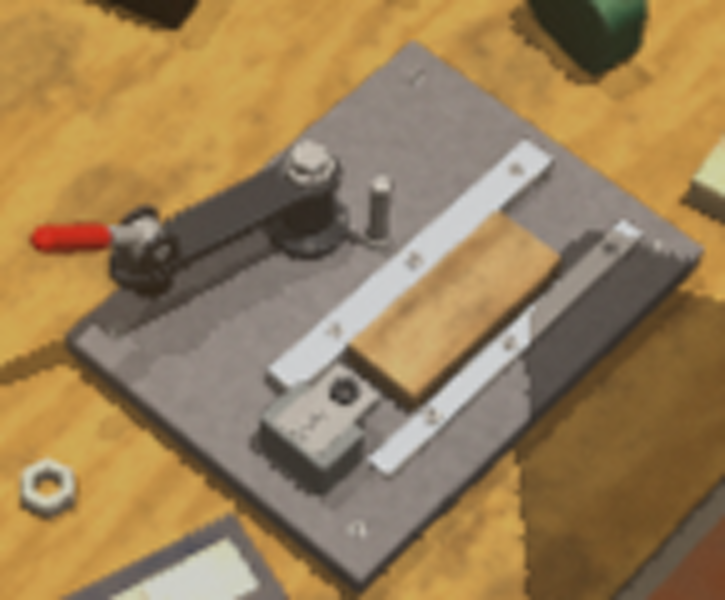

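```bash
cat > h.py <<'E'
from rig import *
import numpy as np, json
def proj(c,P):
    q=(np.asarray(P)-c["xyz"])@np.asarray(c["rotation"]); return np.array([c["fx"]*q[0]/q[2]+c["cx"],c["fy"]*q[1]/q[2]+c["cy"]])
def ray(c,uv,z):
    d=np.asarray(c["rotation"])@np.array([(uv[0]-c["cx"])/c["fx"],(uv[1]-c["cy"])/c["fy"],1]); return c["xyz"]+d*(z-c["xyz"][2])/d[2]
def R(t): return np.array([[np.cos(t),-np.sin(t),0],[np.sin(t),np.cos(t),0],[0,0,1]])
def unc(p,o): return (np.array(p)+.5)/5-.5+np.array(o)
def w2j(J,P): return (R(J[2]).T@(np.asarray(P)-[J[0],J[1],0]))*1e3
def j2w(J,p): return R(J[2])@(np.asarray(p)/1e3)+[J[0],J[1],0]
E
python3 - <<'E'
from h import *
from scipy.optimize import least_squares
T,S=calibration("top"),calibration("side"); oT,oS=(225,120),(205,130)
cor=[(140,135,24),(140,-135,24),(-65,-135,24),(-65,135,24)]
t=[(128,103),(624,160),(590,542),(79,478)]; s=[(70,340),(415,42),(703,250),(360,585)]
# extra: stop-pin top, nut top
obs=[(T,unc(a,oT),p) for a,p in zip(t,cor)]+[(S,unc(a,oS),p) for a,p in zip(s,cor)]
obs+=[(T,unc((408,258),oT),(62,-18,75)),(S,unc((380,183),oS),(62,-18,75)),(T,unc((382,183),oT),(95,0,86)),(S,unc((312,157),oS),(95,0,86))]
f=lambda J:np.concatenate([proj(c,j2w(J,p))-u for c,u,p in obs])
r=least_squares(f,[.45,0,0],loss="soft_l1"); J=r.x; print(J,np.degrees(J[2])); print(f(J).reshape(-1,2).round(1))
for sub in (slice(0,8),slice(8,16)): pass
json.dump(list(J),open("jig.json","w"))
for n,c,o,pts in(("T",T,oT,[(483,363),(477,438),(262,332),(255,412)]),("S",S,oS,[(500,212),(560,258),(345,348),(412,402)])):
    print(n,"blank",[w2j(J,ray(c,unc(p,o),.043)).round(1) for p in pts])
for n,c,o,pin,tip in(("T",T,oT,(208,115),(95,55)),("S",S,oS,(148,232),(40,238))):
    print(n,"pin",w2j(J,ray(c,unc(pin,o),.094)).round(1),"tip",w2j(J,ray(c,unc(tip,o),.136)).round(1))
E
```

```text
[ 0.52422115 -0.08064557 -0.10873432] -6.230017641789468
[[-0.8 -0.9]
 [ 0.2 -0.1]
 [ 0.2 -0.1]
 [-0.7  0.2]
 [-1.2 -1. ]
 [-0.1 -0.6]
 [ 1.1 -0.3]
 [ 0.5 -0.2]
 [-0.2  0. ]
 [ 0.6  0.6]
 [-0.2  0.4]
 [-0.1  0.1]]
T blank [array([ 18.5, -66.7,  43. ]), array([-20.5, -67.3,  43. ]), array([20.6, 48.5, 43. ]), array([-21. ,  47.4,  43. ])]
S blank [array([ 21.6, -65.9,  43. ]), array([-19.4, -65. ,  43. ]), array([23.5, 51.3, 43. ]), array([-21.6,  51.8,  43. ])]
T pin [117.9  90.2  94. ] tip [129.1 147.6 136. ]
S pin [117.9  93.3  94. ] tip [129.9 150.6 136. ]
```

The crop confirms the 45×115 blank in the channel: its -y end is at crop (480,400), about jig y -66, so it is 35 mm short. The strap is at about 1.81 rad. The plan is closed fingers, tool x along jig +y for the push.

```bash
cat >> h.py <<'E'
J=json.load(open("jig.json"))
def go(p_tip,psi_jig=None):
    """tip target in jig mm, tool-x yaw in jig deg -> shift in tool axes (mm, current), turn rad"""
    s=read_state(); Rm=s["tcp_rot"]; tgt=j2w(J,p_tip)+[0,0,finger_overhang]
    d=Rm.T@(tgt-s["position"])*1e3
    psi=np.degrees(np.arctan2(Rm[1,0],Rm[0,0])-J[2])
    print("tip jig",(w2j(J,s["position"])-[0,0,14]).round(1),"yaw jig",psi.round(2),"shift mm",d.round(1),"turn",None if psi_jig is None else -np.radians(psi_jig-psi).round(4),"F jig",(R(J[2]).T@s["force"]).round(1),"t",round(s["time_s"],2))
E
python3 -c "
from h import *
go((0,-98,120),90); go((0,-98,32))"
```

```text
tip jig [-194.7 -503.5  221.7] yaw jig 32.46 shift mm [ 381.8 -237.4  102.3] turn -1.0043 F jig [-0.5 -0.4  0.1] t 0.1
tip jig [-194.7 -503.5  221.7] yaw jig 32.46 shift mm [ 381.8 -237.3  190.3] turn None F jig [-0.5 -0.4  0.1] t 0.1
```

Emit:
send_rows([
  [255, 0.0273, -0.017, 0.0],
  [255, 0.0273, -0.017, 0.0],
  [255, 0.0273, -0.017, 0.0],
  [255, 0.0273, -0.017, 0.0],
  [255, 0.0273, -0.017, 0.0],
  [255, 0.0273, -0.017, 0.0],
  [255, 0.0273, -0.017, 0.0],
  [255, 0.0273, -0.017, 0.0],
  [255, 0.0273, -0.017, 0.0],
  [255, 0.0273, -0.017, 0.0],
])

```text
schema error: expected 5 numbers
```

Emit:
send_rows([
  [255, 0.0273, -0.017, 0.007, 0],
  [255, 0.0273, -0.017, 0.007, 0],
  [255, 0.0273, -0.017, 0.007, 0],
  [255, 0.0273, -0.017, 0.007, 0],
  [255, 0.0273, -0.017, 0.007, 0],
  [255, 0.0273, -0.017, 0.007, 0],
  [255, 0.0273, -0.017, 0.007, 0],
  [255, 0.0273, -0.017, 0.007, 0],
  [255, 0.0273, -0.017, 0.007, 0],
  [255, 0.0273, -0.017, 0.007, 0],
  [255, 0.0273, -0.017, 0.007, 0],
  [255, 0.0273, -0.017, 0.007, 0],
  [255, 0.0273, -0.017, 0.007, 0],
  [255, 0.0273, -0.017, 0.007, 0],
  [255, 0, 0, 0, 0],
])

```text
time_s: 1.35
position: [0.5149, -0.173, 0.1371]
tcp_rot: [[0.895, 0.446, -0.002], [0.446, -0.895, 0.003], [-0.0, -0.004, -1.0]]
force: [-0.2, 0.3, -0.5]
opening: 0.02
grasp_force: 0.0
```

Emit:
send_rows([
  [255, 0, 0, 0, -0.1116],
  [255, 0, 0, 0, -0.1116],
  [255, 0, 0, 0, -0.1116],
  [255, 0, 0, 0, -0.1116],
  [255, 0, 0, 0, -0.1116],
  [255, 0, 0, 0, -0.1116],
  [255, 0, 0, 0, -0.1116],
  [255, 0, 0, 0, -0.1116],
  [255, 0, 0, 0, -0.1116],
  [255, 0, 0, 0, 0],
  [255, 0, 0, 0, 0],
])

```text
time_s: 2.27
position: [0.5136, -0.1785, 0.1384]
tcp_rot: [[0.112, 0.994, -0.0], [0.994, -0.112, 0.0], [0.0, -0.0, -1.0]]
force: [0.0, 0.3, -0.1]
opening: 0.002
grasp_force: 0.0
```

```bash
python3 -c "
from h import *
go((0,-98,32),90)
import cv2; cv2.imwrite('pics/top1.png',cv2.resize(capture('top')[0][100:250,215:405],None,fx=4,fy=4))"
```

```text
tip jig [ 1.000e-01 -9.840e+01  1.244e+02] yaw jig 89.82 shift mm [ 0.4 -0.1 92.4] turn -0.0031 F jig [-0.   0.3 -0.1] t 2.27
```

View pics/top1.png

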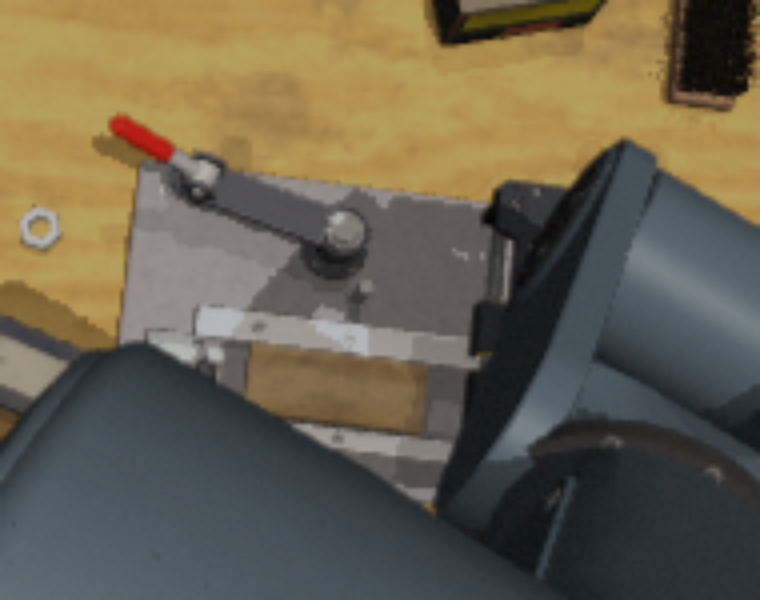

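The arm hides the fingers, but the blank is still untouched, with its right end at (425,395). Next I descend and push.

Emit:
send_rows([
  [255, 0, 0, 0.0115, 0],
  [255, 0, 0, 0.0115, 0],
  [255, 0, 0, 0.0115, 0],
  [255, 0, 0, 0.0115, 0],
  [255, 0, 0, 0.0115, 0],
  [255, 0, 0, 0.0115, 0],
  [255, 0, 0, 0.0115, 0],
  [255, 0, 0, 0.0115, 0],
  [255, 0, 0, 0, 0],
  [255, 0, 0, 0, 0],
])

```text
time_s: 3.15
position: [0.5135, -0.178, 0.0457]
tcp_rot: [[0.109, 0.994, -0.002], [0.994, -0.109, 0.001], [0.001, -0.002, -1.0]]
force: [0.1, -0.7, -0.5]
opening: 0.002
grasp_force: 0.0
```

```bash
python3 -c "
from h import *
go((0,-44,32),90)"
```

```text
tip jig [ -0.1 -97.9  31.7] yaw jig 89.98 shift mm [53.9  0.1 -0.2] turn -0.0003 F jig [ 0.1 -0.7 -0.5] t 3.15
```

Emit:
send_rows([
  [255, 0.005, 0, 0, 0],
  [255, 0.005, 0, 0, 0],
  [255, 0.005, 0, 0, 0],
  [255, 0.004, 0, 0, 0],
  [255, 0.004, 0, 0, 0],
  [255, 0.004, 0, 0, 0],
  [255, 0.004, 0, 0, 0],
  [255, 0.004, 0, 0, 0],
  [255, 0.004, 0, 0, 0],
  [255, 0.004, 0, 0, 0],
  [255, 0.004, 0, 0, 0],
  [255, 0.004, 0, 0, 0],
  [255, 0.003, 0, 0, 0],
  [255, 0, 0, 0, 0],
  [255, 0, 0, 0, 0],
])

```text
time_s: 4.4
position: [0.5197, -0.1242, 0.0465]
tcp_rot: [[0.108, 0.994, -0.0], [0.994, -0.108, 0.0], [0.0, -0.0, -1.0]]
force: [-0.1, 0.7, 0.6]
opening: 0.003
grasp_force: 0.0
```

Emit:
send_rows([
  [255, 0.001, 0, 0, 0],
  [255, 0.001, 0, 0, 0],
  [255, 0.001, 0, 0, 0],
  [255, 0.001, 0, 0, 0],
  [255, 0, 0, 0, 0],
])

```text
time_s: 4.82
position: [0.5205, -0.1218, 0.0467]
tcp_rot: [[0.107, 0.994, 0.001], [0.994, -0.107, -0.002], [-0.002, 0.001, -1.0]]
force: [-2.0, -4.9, -0.3]
opening: 0.005
grasp_force: 2.5
```

```bash
python3 -c "
from h import *
go((0,-40,32),90)"
```

```text
tip jig [  0.8 -41.3  32.7] yaw jig 90.07 shift mm [ 1.3 -0.8  0.7] turn 0.0013 F jig [-1.5 -5.1 -0.3] t 4.82
```

Emit:
send_rows([
  [255, 0.001, 0, 0, 0],
  [255, 0.001, 0, 0, 0],
  [255, 0, 0, 0, 0],
  [255, 0, 0, 0, 0],
  [255, 0, 0, 0, 0],
])

```text
time_s: 5.23
position: [0.5211, -0.1218, 0.0469]
tcp_rot: [[0.106, 0.994, 0.002], [0.994, -0.106, -0.005], [-0.005, 0.002, -1.0]]
force: [-2.8, -10.3, 0.2]
opening: 0.002
grasp_force: 5.5
```

```bash
python3 -c "
from h import *
go((0,-50,32),90)"
```

```text
tip jig [  1.4 -41.2  32.9] yaw jig 90.13 shift mm [-8.8 -1.4  1. ] turn 0.0022 F jig [ -1.7 -10.6   0.2] t 5.23
```

Firm contact at 10 N with no further motion, so the blank is home. Next I back off, lift and look.

Emit:
send_rows([
  [255, -0.006, 0, 0, 0],
  [255, -0.006, 0, 0, 0],
  [255, 0, 0, -0.02, 0],
  [255, 0, 0, -0.02, 0],
  [255, 0, 0, -0.02, 0],
  [255, 0, 0, -0.02, 0],
  [255, 0, 0, -0.01, 0],
  [255, 0, 0, 0, 0],
])

```text
time_s: 5.9
position: [0.5205, -0.131, 0.1386]
tcp_rot: [[0.108, 0.994, 0.004], [0.994, -0.108, -0.002], [-0.001, 0.005, -1.0]]
force: [-0.4, 0.0, -0.2]
opening: 0.006
grasp_force: 0.0
```

```bash
python3 -c "
from h import *
go((146,39,122),76)
import cv2; p,d=capture('side');cv2.imwrite('pics/side1.png',cv2.resize(p[130:250,205:350],None,fx=5,fy=5))
"
```

```text
tip jig [  1.7 -50.5 124.6] yaw jig 90.0 shift mm [ 89.5 144.3   3.2] turn 0.2444 F jig [-0.4 -0.  -0.2] t 5.9
```

View pics/side1.png

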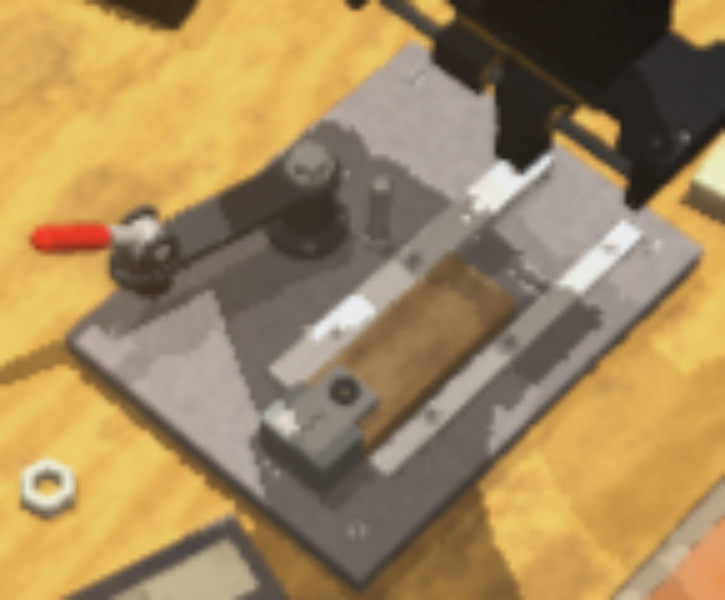

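The blank now runs under the bush to the stop block (right end at (485,280)). I'll move to the far side of the strap.

Emit:
send_rows([
  [255, 0.015, 0.024, 0, 0],
  [255, 0.015, 0.024, 0, 0],
  [255, 0.015, 0.024, 0, 0],
  [255, 0.015, 0.024, 0, 0],
  [255, 0.015, 0.024, 0, 0],
  [255, 0.015, 0.024, 0, 0],
  [255, 0, 0, 0, 0.122],
  [255, 0, 0, 0, 0.122],
  [255, 0, 0, 0, 0],
  [255, 0, 0, 0, 0],
])

```text
time_s: 6.78
position: [0.6709, -0.0563, 0.1346]
tcp_rot: [[0.342, 0.94, -0.003], [0.94, -0.342, 0.001], [-0.0, -0.003, -1.0]]
force: [0.1, -0.5, 0.1]
opening: 0.005
grasp_force: 0.0
```

```bash
python3 -c "
from h import *
go((146,39,61),76)
import cv2; p,d=capture('side');cv2.imwrite('pics/side2.png',cv2.resize(p[90:240,190:350],None,fx=4,fy=4))
"
```

```text
tip jig [143.2  40.2 120.6] yaw jig 76.21 shift mm [-0.4  3.2 59.5] turn 0.0037 F jig [ 0.1 -0.5  0.1] t 6.78
```

View pics/side2.png

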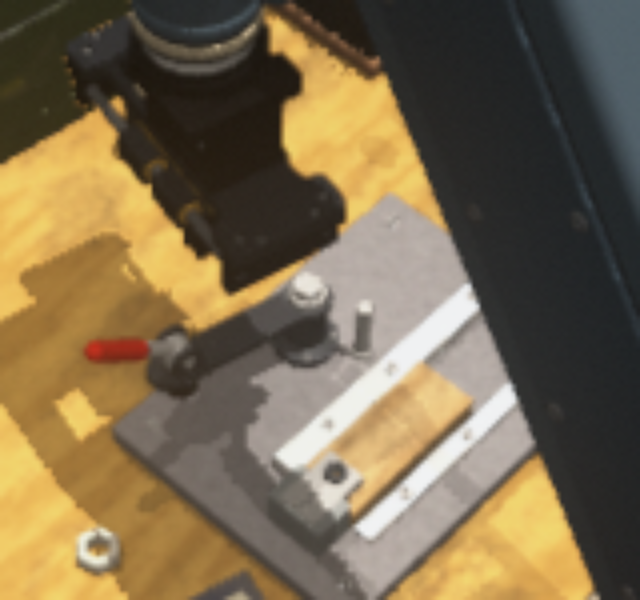

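Emit:
send_rows([
  [255, 0, 0.003, 0.01, 0],
  [255, 0, 0, 0.01, 0],
  [255, 0, 0, 0.01, 0],
  [255, 0, 0, 0.01, 0],
  [255, 0, 0, 0.01, 0],
  [255, 0, 0, 0.01, 0],
  [255, 0, 0, 0, 0],
  [255, 0, -0.003, 0, 0],
  [255, 0, -0.003, 0, 0],
  [255, 0, -0.003, 0, 0],
  [255, 0, 0, 0, 0],
  [255, 0, 0, 0, 0],
])

```text
time_s: 7.83
position: [0.6665, -0.0545, 0.0773]
tcp_rot: [[0.345, 0.939, 0.001], [0.939, -0.345, -0.0], [0.0, 0.001, -1.0]]
force: [-0.1, -0.8, -0.4]
opening: 0.008
grasp_force: 0.0
```

```bash
cat >> h.py <<'E'
def arc(r=50):
    """where the tool stands about the pivot: r, d (along/across strap if strap parallel to tool x), strap angle a implied by tool yaw"""
    s=read_state(); Rm=s["tcp_rot"]; q=Rm.T@(s["position"]-j2w(J,(95,0,0)))*1e3
    a=np.pi-(np.arctan2(Rm[1,0],Rm[0,0])-J[2]); F=Rm.T@s["force"]
    print("r,d",q[:2].round(1),"a",a.round(3),"tipz",((s["position"][2]-.014)*1e3).round(1),"Ftool",F.round(1),"t",round(s["time_s"],2))
E
python3 -c "
from h import *
arc()"
```

```text
r,d [50.8 32.4] a 1.814 tipz 63.3 Ftool [-0.8  0.2  0.4] t 7.83
```

Emit:
send_rows([
  [255, 0, -0.002, 0.0025, 0],
  [255, 0, -0.002, 0, 0],
  [255, 0.0016, -0.003, 0, -0.06],
  [255, 0.0016, -0.003, 0, -0.06],
  [255, 0.0016, -0.003, 0, -0.06],
  [255, 0.0016, -0.003, 0, -0.06],
  [255, 0.0016, -0.003, 0, -0.06],
  [255, 0.0016, -0.003, 0, -0.06],
  [255, 0.0016, -0.003, 0, -0.06],
  [255, 0.0016, -0.003, 0, -0.06],
  [255, 0.0016, -0.003, 0, -0.06],
  [255, 0.0016, -0.003, 0, -0.06],
])

```text
time_s: 8.83
position: [0.6353, -0.035, 0.0742]
tcp_rot: [[-0.247, 0.969, 0.003], [0.969, 0.247, -0.0], [-0.001, 0.002, -1.0]]
force: [1.7, 0.7, -1.6]
opening: 0.002
grasp_force: 0.9
```

```bash
python3 -c "
from h import *
arc()"
```

```text
r,d [50.  30.2] a 1.212 tipz 60.2 Ftool [0.3 1.8 1.6] t 8.83
```

Emit:
send_rows([
  [255, 0.0016, -0.003, 0, -0.06],
  [255, 0.0016, -0.003, 0, -0.06],
  [255, 0.0016, -0.003, 0, -0.06],
  [255, 0.0016, -0.003, 0, -0.06],
  [255, 0.0016, -0.003, 0, -0.06],
  [255, 0.0016, -0.003, 0, -0.06],
  [255, 0.0016, -0.003, 0, -0.06],
  [255, 0.0016, -0.003, 0, -0.06],
  [255, 0.0016, -0.003, 0, -0.06],
  [255, 0.0016, -0.003, 0, -0.06],
  [255, 0.0016, -0.003, 0, -0.06],
  [255, 0.0016, -0.003, 0, -0.06],
  [255, 0.0016, -0.003, 0, -0.06],
  [255, 0.0016, -0.003, 0, -0.06],
  [255, 0.0016, -0.003, 0, -0.06],
  [255, 0.0016, -0.003, 0, -0.06],
])

```text
time_s: 10.17
position: [0.5824, -0.0448, 0.074]
tcp_rot: [[-0.936, 0.353, -0.001], [0.353, 0.936, 0.002], [0.002, 0.001, -1.0]]
force: [0.4, 3.2, -0.3]
opening: 0.003
grasp_force: 1.1
```

```bash
python3 -c "
from h import *
arc()"
```

```text
r,d [50.4 30.5] a 0.252 tipz 60.0 Ftool [0.7 3.2 0.3] t 10.17
```

Emit:
send_rows([
  [255, 0.0016, -0.003, 0, -0.06],
  [255, 0.0016, -0.003, 0, -0.06],
  [255, 0.0016, -0.003, 0, -0.06],
  [255, 0.0014, -0.0025, 0, -0.05],
  [255, 0, 0, 0, 0],
  [255, 0, -0.0005, 0, 0],
  [255, 0, -0.0005, 0, 0],
  [255, 0, 0, 0, 0],
])

```text
time_s: 10.83
position: [0.5739, -0.0558, 0.074]
tcp_rot: [[-0.991, 0.134, -0.001], [0.134, 0.991, 0.0], [0.001, 0.0, -1.0]]
force: [-0.4, 1.6, 0.2]
opening: 0.008
grasp_force: 0.7
```

```bash
python3 -c "
from h import *
arc()"
```

```text
r,d [49.1 28.8] a 0.026 tipz 60.0 Ftool [ 0.6  1.5 -0.2] t 10.83
```

Emit:
send_rows([
  [255, 0, -0.0007, 0, -0.02],
  [255, 0, -0.0007, 0, 0],
  [255, 0, -0.0007, 0, 0],
  [255, 0, 0, 0, 0],
  [255, 0, 0, 0, 0],
])

```text
time_s: 11.25
position: [0.5738, -0.0583, 0.074]
tcp_rot: [[-0.994, 0.113, 0.0], [0.113, 0.994, -0.0], [-0.0, -0.0, -1.0]]
force: [-1.3, 0.3, -1.1]
opening: 0.001
grasp_force: 0.7
```

```bash
python3 -c "
from h import *
arc()"
```

```text
r,d [48.2 27.3] a 0.005 tipz 60.0 Ftool [1.4 0.2 1.1] t 11.25
```

Emit:
send_rows([
  [255, 0, -0.0007, 0, 0],
  [255, 0, -0.0007, 0, 0],
  [255, 0, -0.0007, 0, 0],
  [255, 0, 0, 0, 0],
  [255, 0, 0, 0, 0],
])

```text
time_s: 11.67
position: [0.5737, -0.0605, 0.0741]
tcp_rot: [[-0.994, 0.113, 0.0], [0.113, 0.994, -0.0], [-0.0, -0.0, -1.0]]
force: [-1.3, 1.1, -0.5]
opening: 0.004
grasp_force: 0.6
```

```bash
python3 -c "
from h import *
arc()"
```

```text
r,d [48.1 25.1] a 0.005 tipz 60.1 Ftool [1.5 0.9 0.5] t 11.67
```

Emit:
send_rows([
  [255, 0, -0.0007, 0, 0],
  [255, 0, -0.0007, 0, 0],
  [255, 0, -0.0007, 0, 0],
  [255, 0, 0, 0, 0],
  [255, 0, 0, 0, 0],
])

```text
time_s: 12.08
position: [0.5734, -0.0626, 0.0741]
tcp_rot: [[-0.994, 0.113, 0.0], [0.113, 0.994, -0.0], [-0.0, -0.0, -1.0]]
force: [-0.6, 1.4, -0.4]
opening: 0.007
grasp_force: 0.6
```

Emit:
send_rows([
  [255, 0, -0.0007, 0, 0],
  [255, 0, -0.0007, 0, 0],
  [255, 0, -0.0007, 0, 0],
  [255, 0, 0, 0, 0],
  [255, 0, 0, 0, 0],
])

```text
time_s: 12.5
position: [0.5729, -0.0641, 0.074]
tcp_rot: [[-0.994, 0.113, -0.0], [0.113, 0.994, 0.001], [0.0, 0.001, -1.0]]
force: [-1.2, 4.4, 0.2]
opening: 0.01
grasp_force: 1.9
```

```bash
python3 -c "
from h import *
arc()
import cv2; p,d=capture('side');cv2.imwrite('pics/side3.png',cv2.resize(p[110:250,195:350],None,fx=5,fy=4.2*5/5))
"
```

```text
r,d [48.5 21.6] a 0.005 tipz 60.0 Ftool [ 1.7  4.3 -0.2] t 12.5
```

View pics/side3.png

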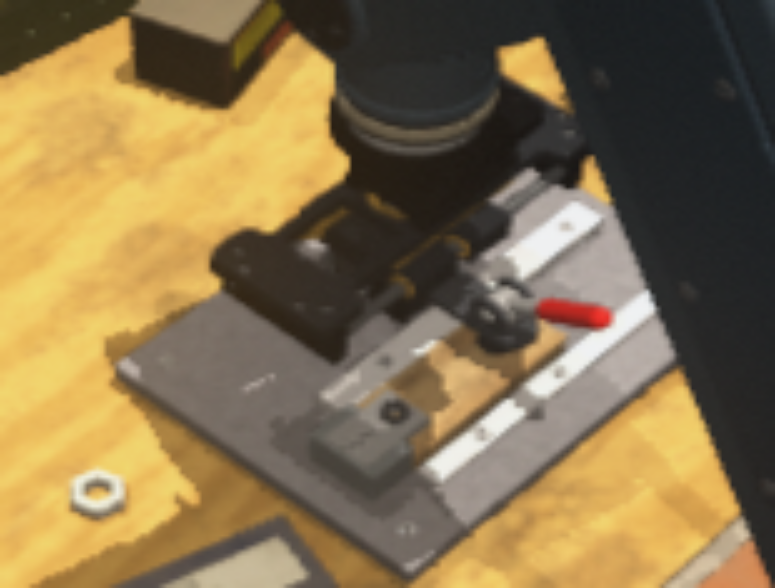

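The strap is over the blank, with the fork at (490,315) and the red lever tip at (605,315). The force is rising, so I'll press a little more to be sure it meets the pin.

Emit:
send_rows([
  [255, 0, -0.0007, 0, 0],
  [255, 0, -0.0007, 0, 0],
  [255, 0, 0, 0, 0],
  [255, 0, 0, 0, 0],
])

```text
time_s: 12.88
position: [0.5729, -0.0642, 0.0741]
tcp_rot: [[-0.993, 0.114, 0.0], [0.114, 0.993, 0.003], [0.0, 0.003, -1.0]]
force: [0.6, 8.4, 1.5]
opening: 0.004
grasp_force: 4.2
```

```bash
python3 -c "
from h import *
arc()"
```

```text
r,d [48.5 21.6] a 0.005 tipz 60.1 Ftool [ 0.3  8.4 -1.5] t 12.88
```

Emit:
send_rows([
  [255, 0, 0.005, 0, 0],
  [255, 0, 0.005, 0, 0],
  [255, 0, 0, -0.02, 0],
  [255, 0, 0, -0.02, 0],
  [255, 0, 0, -0.02, 0],
  [255, 0, 0, -0.02, 0],
  [255, 0, 0, -0.02, 0],
  [255, 0, 0, 0, 0],
])

```text
time_s: 13.55
position: [0.5774, -0.0573, 0.1783]
tcp_rot: [[-0.994, 0.113, 0.01], [0.113, 0.994, -0.004], [-0.01, -0.003, -1.0]]
force: [0.8, 0.1, 0.1]
opening: 0.002
grasp_force: 0.0
```

```bash
python3 -c "
from h import *
S=calibration('side'); u=lambda a,b:(195+(a+.5)/5-.5,110+(b+.5)/4.2-.5)
print('tip',w2j(J,ray(S,u(606,317),.134)).round(1))
go((-30,0,150),180)
import cv2; p,d=capture('side');cv2.imwrite('pics/side4.png',cv2.resize(p[130:240,225:365],None,fx=5,fy=5))
"
```

```text
tip [-57.8   0.3 134. ]
tip jig [ 50.3  28.9 164.3] yaw jig 179.75 shift mm [ 80.3 -29.3  13.5] turn -0.0043 F jig [0.8 0.2 0.1] t 13.55
```

View pics/side4.png

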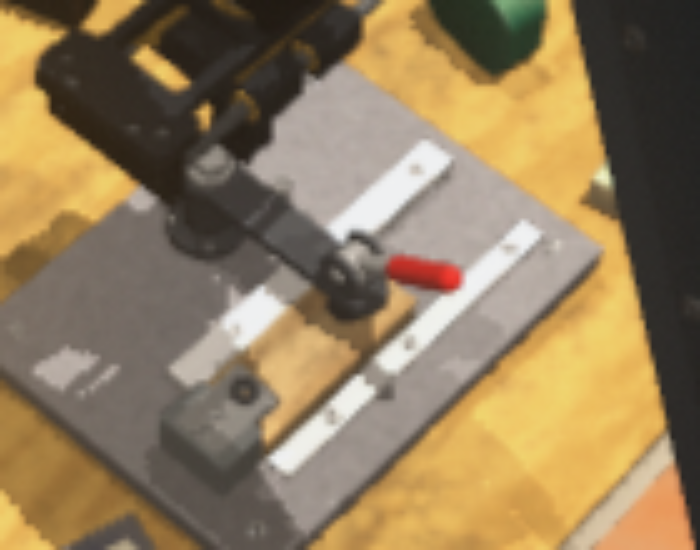

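The strap is against its pin, the lever tip is up at (455,280) and the blank is home. Next I move above the lever.

Emit:
send_rows([
  [255, 0.02, -0.0073, 0, 0],
  [255, 0.02, -0.0073, 0, 0],
  [255, 0.02, -0.0073, 0, 0],
  [255, 0.02, -0.0073, 0, 0],
  [255, 0, 0, 0.007, 0],
  [255, 0, 0, 0.007, 0],
  [255, 0, 0, 0, 0],
  [255, 0, 0, 0, 0],
])

```text
time_s: 14.27
position: [0.4921, -0.076, 0.1591]
tcp_rot: [[-0.994, 0.113, -0.0], [0.113, 0.994, 0.0], [0.0, 0.0, -1.0]]
force: [-0.6, 0.1, 0.6]
opening: 0.006
grasp_force: 0.0
```

```bash
python3 -c "
from h import *
go((-30,0,133),180)"
```

```text
tip jig [-32.5   1.1 145.1] yaw jig 179.74 shift mm [-2.5 -1.1 12.1] turn -0.0045 F jig [-0.6  0.   0.6] t 14.27
```

Emit:
send_rows([
  [255, -0.0012, -0.001, 0.005, 0],
  [255, -0.0012, 0, 0.005, 0],
  [255, 0, 0, 0.004, 0],
  [255, 0.0018, 0, 0.0018, 0],
  [255, 0.0018, 0, 0.0018, 0],
  [255, 0.0016, 0, 0.002, 0],
  [255, 0.0016, 0, 0.002, 0],
  [255, 0.0014, 0, 0.0021, 0],
  [255, 0.0014, 0, 0.0021, 0],
  [255, 0.0012, 0, 0.0022, 0],
  [255, 0.0012, 0, 0.0022, 0],
])

```text
time_s: 15.18
position: [0.4816, -0.0758, 0.1298]
tcp_rot: [[-0.994, 0.113, 0.0], [0.113, 0.994, -0.0], [-0.0, -0.0, -1.0]]
force: [0.3, 0.2, 3.0]
opening: 0.006
grasp_force: 1.4
```

```bash
python3 -c "
from h import *
go((-42.1,0,114.4),180)"
```

```text
tip jig [-42.9   0.2 115.8] yaw jig 179.73 shift mm [-0.8 -0.2  1.4] turn -0.0047 F jig [0.2 0.2 3. ] t 15.18
```

Pushing smoothly at 3 N, so I continue along the arc.

Emit:
send_rows([
  [255, 0.001, 0, 0.0024, 0],
  [255, 0.001, 0, 0.0024, 0],
  [255, 0.0008, 0, 0.0024, 0],
  [255, 0.0008, 0, 0.0024, 0],
  [255, 0.0006, 0, 0.0025, 0],
  [255, 0.0006, 0, 0.0025, 0],
  [255, 0.0004, 0, 0.0025, 0],
  [255, 0.0002, 0, 0.0025, 0],
  [255, 0, 0, 0.001, 0],
  [255, 0, 0, 0, 0],
  [255, 0, 0, 0, 0],
])

```text
time_s: 16.1
position: [0.4753, -0.075, 0.109]
tcp_rot: [[-0.994, 0.113, -0.002], [0.113, 0.994, 0.0], [0.002, 0.0, -1.0]]
force: [-3.4, -0.4, 4.7]
opening: 0.005
grasp_force: 2.3
```

```bash
python3 -c "
from h import *
go((-48,0,95),180)"
```

```text
tip jig [-49.3   0.3  95. ] yaw jig 179.75 shift mm [-1.3 -0.3 -0. ] turn -0.0044 F jig [-3.4 -0.8  4.7] t 16.1
```

Emit:
send_rows([
  [255, 0, 0, 0.001, 0],
  [255, 0, 0, 0.001, 0],
  [255, 0, 0, 0.001, 0],
  [255, 0, 0, 0, 0],
  [255, 0, 0, 0, 0],
  [255, 0, 0, 0, 0],
])

```text
time_s: 16.6
position: [0.4753, -0.075, 0.1081]
tcp_rot: [[-0.994, 0.113, -0.001], [0.113, 0.994, -0.0], [0.001, -0.0, -1.0]]
force: [-4.9, 1.0, 23.3]
opening: 0.007
grasp_force: 11.8
```

```bash
python3 -c "
from h import *
go((-48,0,95),180)"
```

```text
tip jig [-49.3   0.3  94.1] yaw jig 179.77 shift mm [-1.3 -0.3 -0.9] turn -0.0041 F jig [-5.   0.5 23.3] t 16.6
```

23 N with no further travel means the lever is at its limit. Now I lift off and check.

Emit:
send_rows([
  [255, 0, 0, -0.002, 0],
  [255, 0, 0, -0.004, 0],
  [255, 0, 0, -0.02, 0],
  [255, 0, 0, -0.03, 0],
  [255, 0, 0, -0.03, 0],
  [255, 0, 0, -0.03, 0],
  [255, -0.03, 0.02, 0, 0],
  [255, -0.03, 0.02, 0, 0],
  [255, -0.03, 0.02, 0, 0],
  [255, -0.03, 0, 0, 0],
  [255, -0.03, 0, 0, 0],
  [255, 0, 0, 0, 0],
  [255, 0, 0, 0, 0],
])

```text
time_s: 17.68
position: [0.6332, -0.0326, 0.221]
tcp_rot: [[-0.994, 0.113, -0.0], [0.113, 0.994, 0.0], [0.0, 0.0, -1.0]]
force: [-0.7, 0.7, -0.6]
opening: 0.01
grasp_force: 0.0
```

```bash
python3 -c "
from h import *
import cv2; p,d=capture('side');cv2.imwrite('pics/side5.png',cv2.resize(p[130:240,225:365],None,fx=5,fy=5))
go((0,0,100))
"
```

```text
tip jig [101.4  59.7 207. ] yaw jig 179.74 shift mm [100.9 -60.2 107.2] turn None F jig [-1.6  0.2 -0.5] t 17.73
```

View pics/side5.png

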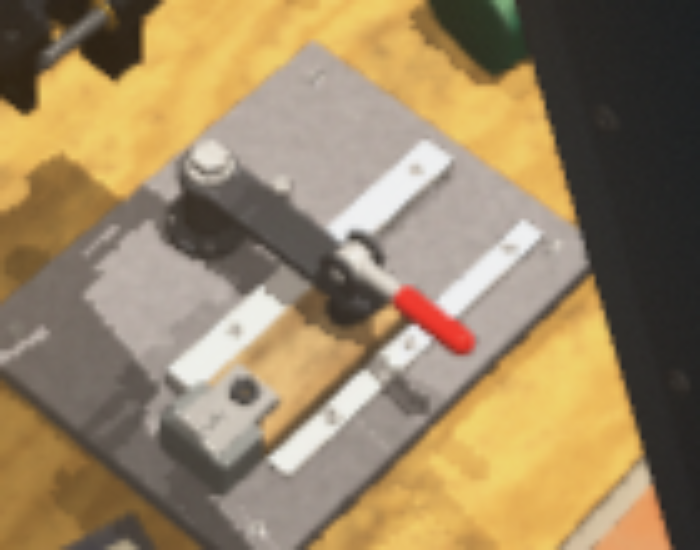

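The lever lies in line with the strap (tip at (465,345)), the strap is at its pin (285,185), the blank is at the stop, and the arm is clear.

```bash
python3 -c "
from rig import hand_in; print(hand_in())"
```

```text
the job is handed in; nothing more can be done
None
```

The job is handed in, with no verdict returned: the blank is home against the end stop, the strap is against its pin, and the cam lever is fully down. I checked these by contact force and camera; the foot's force on the blank was not measured directly.

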